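Fit the pull to the trinket cabinet and hold its sprung door open

ROBOT

A 6-joint arm with a two-finger parallel gripper is mounted at the origin on the work surface. World frame = base frame: x ahead of the robot, y to its left, z up, the work surface at z = 0. Lengths are in m, angles in rad, forces in N, time in s.
With the tool pointing down it reaches from about 0.275 to 0.725 m from the base axis. Payload 15.9 kg.
Tool frame: the origin (TCP) lies on the centre line of the jaws, within the pads' length; the fingertips stand 17 mm ahead of it and the grasp point (between the pads) lies 2 mm behind it (bot.finger_overhang is the z of the fingertips in the tool frame, in m); z points along the fingers, y is the line along which they close (so a half turn about z gives the same grasp; the last joint's range is limited). The gripper opens to 85 mm and grips with 20 to 120 N. Pads are 22 mm wide; open, the fingers measure 114 mm over their backs; the gripper's body (76 mm by 85 mm) begins 54 mm behind the grasp point. The pads swing forward as they close: fully open they stand 13 mm farther back than shut.
Start: joints at [1.133, 0.213, -0.034, 1.323, 0, 1.571], TCP at [0.212, 0.453, 0.248] pointing down, gripper open.
Joint ranges: [-2.98, 2.98], [-0.74, 1.72], [-1.14, 1.35], [-2.1, 2.04], [-1.57, 1.44], [-3.14, 3.14]. Speed limits (rad/s): [1.89, 1.89, 2.39, 2.57, 3.14, 3.14].

INTERFACE

Orientations are given as a unit quaternion [w, x, y, z].
In Python, from station import bot gives the robot as it stands.
- The arm moves only by the tool apply_moves, never from a script. Its argument "steps" is a list of rows, each a list of 4 numbers: the shift along the world's x, y, z in mm, then the turn about the world's z in rad. A call has exactly 5 rows; each row shifts and turns the commanded pose from where the row before left it; what a row does not reach is not made up. A row lasts 1/10 s, in which the tool goes at most 50 mm and 8.59 degrees, less where a joint would pass 70% of its speed; a pose out of reach is approached as far as the arm can. A call is refused whole if a number of a shift passes 50 or a number of a turn 0.15, either way. A call with a gripper value outside its range is refused whole. "hand" is the finger opening in mm, from 0 to 85.4, set as the call begins (left out, the last holds). The fingers move at their own pace and stop on an object; the grip force is fixed at half the most. Time passes only in rows, so rows that do not move let the fingers close, or fill a call up. It gives the time, the measured TCP pose, the force, the opening and the grip force at its end, in the units of the state.
- bot.sense(): the state, without advancing time (a new reading comes with each control period).
- bot.camera(name): name is "side" or "top" or "wrist"; returns (picture, depth): 480x640x3 uint8, red, green, blue; 480x640 float32, m along the optical axis (not along the pixel's ray), 0 where there is no reading.
- bot.camera_params(name): a dict with "vfov" (degrees; the focal length in pixels is half the picture's height over the tangent of half this angle, whatever the lens; pixels are square), "cx", "cy" (the principal point, pixels), "cam_to_world" (4x4, takes a point from camera to world coordinates); the wrist camera has in their place "tool_from_camera" (4x4, takes a point from camera to tool coordinates, whose origin is the TCP and whose axes are the flange's). Camera axes: x right, y down, z forward; pixel columns grow to the right and rows downward; lengths in m; the calibration is good to about 2 mm. The wrist camera is an equidistant fisheye: a pixel r from the principal point sees the ray r / f radians off the axis. A picture is of the moment at which its call begins: read the wrist's pose just before it. camera_params takes no time and is no camera call.
- bot.finish_job(): hands the job in; it is judged then, once.
Trained networks look in the newest picture that a camera, given by its name, has taken for a name from the list of things; names that differ only in an ending like _2 or _b are one class to them, and where a whole thing is asked for, a point or a joint stands for the part that bears it (a point fixed in the world has none). Each returns a list of dicts, best first, with "p" (0 to 1); they miss things now and then, are a little off and sometimes report something else, mostly with a low value. They report only what shows in the picture. A call takes as long as a camera call. They do not tell look-alikes from the thing itself.
- bot.find_in(query, camera): "point" ([x, y, z] in m, in world coordinates, good to about 4 mm: the middle of the surface that is visible of it).
- bot.pinpoint(query, camera): "point" ([x, y, z] in m, in world coordinates, good to about 4 mm: a listed point, or the origin of a listed thing).
The state is a dict: "time_s": time; "joints": joint angles; "qvel": joint speeds; "tau": joint torques, N m; "tool_pos": TCP position; "tcp_rot": TCP orientation; "force": force on the tool from outside, world axes, zero at the start; "ft_torque": the same for the moment, N m; "finger_gap": finger opening in m; "finger_force": force on a finger pad.
Only numpy, scipy, OpenCV 4.12 (cv2) and the standard library are available. Lean on these libraries where they do the work, as an engineer would, in place of code of your own. Each camera call takes 0.05 s, during which the arm holds its last target. There are 200 camera calls.

TASK

The sprung door of the small beige trinket cabinet has lost its pull: take the wooden tube that stands on the ledge and, with the door still shut, push it fully down over the upright steel stub on the door's top edge. Then, holding only the tube, swing the door open to 50 degrees (within about 5) and finish still gripping the tube and holding the door there, tube fully home on the stub, so that I can sort the rings inside. Leave everything else on the ledge where it is.

Things in the scene. Friction and masses are not known exactly. Their poses are not given: they have to be found in the camera images.
- sleeve: The pull: a plain light-wood tube standing upright on the ledge, outside diameter 28 mm, bore 16 mm right through, 70 mm tall, about 35 g, loose. Origin: centre of its lower end, z along its axis, up.
- cabinet: Small beige plastic cabinet, fixed, 150 deep (x) x 170 wide (y) x 110 mm tall. Origin: centre of its underside. Its +x points out of its front, turned roughly away from the robot (yaw within 0.3 rad of world +x). Door: a panel 146 mm wide, 10 thick, 16 to 106 mm above the ledge, in front of it, hinged about the vertical line at cabinet x 83, y +80 mm.
- stub_seat (a point): Seat of the upright steel stub near the free end of the door's top edge, 112 mm above the ledge: centre of the top face of a collar 30 mm across, 6 thick. The stub rises 30 mm from here, 12 mm in diameter, its top 6 mm tapered to 6 mm. The tube is home when its lower end rests on the collar. Moves with the door, 120 mm from the hinge line.
- door_hinge (a point): Point on the door's vertical hinge line at the height of the stub seat (112 mm). Fixed to the cabinet; at rest, from here to stub_seat is along the cabinet's -y.
- door (a joint): Door angle, rad: 0 shut (at the start), grows as the free end swings out of the front, anticlockwise from above; stop at 1.7. At angle a the stub is at hinge + 0.120*(sin a, -cos a) in the cabinet's x, y. A spring pulls it shut: 0.09 N m when shut, 0.22 at 50 degrees (2 N at the stub). The tube turns freely on the stub, 2 mm play all round.
- incense: White ceramic incense holder, a flared disc 60 mm across and 26 mm tall with a pinhole on top. Loose bystander. Origin: centre of its underside.
- reel: Solid light-wood thread reel, 40 mm across the flanges, 22 mm at the waist, 40 mm tall, upright. Loose bystander. Origin: centre of its underside.
- stand: Clear acrylic earring stand, round foot 64 mm across, thin mast with two cross bars (up to 80 mm long), 130 mm tall. Loose bystander beside the door's swing on the hinge side, out of the way of a door at 50 degrees. Origin: centre of its underside.
- clip1: Orange plastic clothes peg, lying flat, 74 x 11 x 15 mm. Bystander. Origin: centre of its underside, x along its length.
- clip2: Orange plastic clothes peg, lying flat, 74 x 11 x 15 mm. Bystander. Origin: centre of its underside, x along its length.
- clip3: Orange plastic clothes peg, lying flat, 74 x 11 x 15 mm. Bystander. Origin: centre of its underside, x along its length.
There are look-alikes about, which are no part of the job. Leave any black or white look-alike of the sleeve alone.

How it is judged:
On the way:
1. the tube is fully down over the stub with the door still shut (horizontal distance between sleeve and stub_seat below 0.006 m and z of sleeve in the frame of stub_seat between -0.005 and 0.006 m and angle between sleeve's own z axis and vertical below 0.2 rad and value of joint door below 0.2 rad), for 0.2 s.
At the end, for the whole second after the job is handed in: Door still at 50 degrees (44 to 56), held by the tube alone: fingers grip it (over 2 N), it bears on the stub (over 0.5 N), robot not touching door or cabinet; tube upright (0.2 rad), within 6 mm of the stub axis and of fully down; all else within 30 mm of its start (horizontal distance between sleeve and stub_seat below 0.006 m and z of sleeve in the frame of stub_seat between -0.005 and 0.006 m and angle between sleeve's own z axis and vertical below 0.2 rad and value of joint door between 0.768 and 0.977 rad and velocity of joint door between -0.05 and 0.05 rad/s and contact force between the fingers and sleeve above 2 N and contact force between sleeve and cabinet above 0.5 N and contact force between each of the arm, the fingers and cabinet below 0.5 N and distance of each of incense, reel, stand, clip1, clip2, clip3 from where it was at the start of the episode below 0.03 m); the arm keeps its last pose, push and grip.
It fails at once if a bystander (incense holder, reel, stand or a peg) is moved more than 30 mm (distance of any of incense, reel, stand, clip1, clip2, clip3 from where it was at the start of the episode above 0.03 m).
It also fails if it takes over 48 s, if anything falls off the work surface, if the arm or the gripper's body presses on something with over 40 N, if the wrist force passes 120 N, or if a joint passes its speed limit or range.

## Working session

There is one attempt and no reset: what is moved stays moved. The work goes in short steps, Python scripts to look and compute and a tool call to move; the robot and the scene stay as the last step left them, time stands still between calls to the robot, and variables do not carry over. Pictures are saved under pics/ and viewed, at most 10 in all, crops included, and the job is handed in when it is done.

Besides the shell and the picture viewer there is one more tool, called by a JSON object that holds its "op" and its "data". apply_moves: Moves the arm, as the interface text tells. Its arguments: {"type":"object","properties":{"steps":{"type":"array"},"hand":{"type":"number"}},"required":["steps"]}

```bash
mkdir -p pics; cat > h.py <<'E'
import numpy as np, cv2
from station import bot
def save(n,f):
    p,d=bot.camera(n); cv2.imwrite('pics/'+f,p[:,:,::-1]); np.save('pics/'+f+'.npy',d); return p,d
def proj(n,P):
    c=bot.camera_params(n); f=240/np.tan(np.radians(c['vfov'])/2)
    q=np.linalg.inv(c['cam_to_world'])@np.r_[P,1]; return c['cx']+f*q[0]/q[2], c['cy']+f*q[1]/q[2]
def unproj(n,u,v,z):
    c=bot.camera_params(n); f=240/np.tan(np.radians(c['vfov'])/2); T=np.array(c['cam_to_world'])
    return (T@np.r_[(u-c['cx'])/f*z,(v-c['cy'])/f*z,z,1])[:3]
E
python3 - <<'E'
from h import *
np.set_printoptions(precision=4,suppress=True)
for n in ('side','top'):
    save(n,n+'1.png')
    for q in ('sleeve','stub_seat','door_hinge','cabinet','reel','stand','incense','clip1'):
        for r in bot.pinpoint(q,n)[:4]:
            print(n,q,round(r['p'],2),np.array(r['point']),np.round(proj(n,r['point'])))
print(bot.sense()['time_s'])
E
```

```text
side sleeve 0.86 [ 0.5748 -0.1947  0.0004] [373. 311.]
side sleeve 0.66 [ 0.6276 -0.3019  0.0009] [423. 333.]
side sleeve 0.65 [ 0.6401 -0.224   0.0018] [404. 306.]
side sleeve 0.61 [ 0.7133 -0.2183  0.0009] [427. 292.]
side stub_seat 0.55 [0.5036 0.1466 0.1076] [269. 204.]
side door_hinge 0.64 [0.4923 0.2637 0.1152] [244. 180.]
side cabinet 0.88 [0.4157 0.1801 0.001 ] [237. 242.]
side reel 0.89 [ 0.513  -0.1169  0.0009] [330. 300.]
side stand 0.58 [0.5665 0.3546 0.0034] [259. 189.]
side incense 0.83 [ 0.4598 -0.27    0.0011] [349. 359.]
side clip1 0.86 [ 0.5584 -0.4204 -0.0047] [436. 393.]
side clip1 0.59 [ 0.4597 -0.2714  0.0002] [349. 360.]
side clip1 0.48 [ 0.6491 -0.3626 -0.0045] [450. 350.]
side clip1 0.42 [ 0.7019 -0.054  -0.0043] [380. 254.]
top sleeve 0.79 [ 0.6397 -0.2234 -0.0018] [400. 221.]
top sleeve 0.77 [ 0.6283 -0.3042 -0.0021] [434. 223.]
top sleeve 0.59 [ 0.5704 -0.2004 -0.0028] [392. 249.]
top stub_seat 0.63 [0.5023 0.1422 0.1125] [240. 280.]
top stub_seat 0.29 [0.4192 0.1756 0.0006] [235. 323.]
top door_hinge 0.75 [0.4922 0.2642 0.1104] [182. 289.]
top cabinet 0.85 [ 0.4138  0.177  -0.0019] [234. 325.]
top reel 0.63 [ 0.5084 -0.1132 -0.0019] [358. 277.]
top reel 0.16 [0.5691 0.3521 0.0055] [158. 262.]
top stand 0.64 [0.5703 0.348  0.0034] [160. 262.]
top incense 0.65 [ 0.4589 -0.2728 -0.0042] [428. 295.]
top incense 0.23 [ 0.5557 -0.4217  0.0003] [487. 250.]
top clip1 0.56 [ 0.6544 -0.369  -0.0033] [459. 212.]
top clip1 0.54 [ 0.5564 -0.4228 -0.0028] [487. 250.]
top clip1 0.42 [ 0.702  -0.0487 -0.0038] [325. 200.]
0.9
```

```bash
python3 - <<'E'
import cv2,numpy as np
a=cv2.imread('pics/side1.png');b=cv2.imread('pics/top1.png')
cv2.imwrite('pics/v1.png',np.hstack([cv2.resize(a[150:420,180:480],(400,360)),cv2.resize(b[150:420,130:530],(400,270)) if 0 else cv2.copyMakeBorder(cv2.resize(b[150:350,300:500],(360,360)),0,0,20,20,0)]))
E
```

```text
(no output)
```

View pics/side1.png

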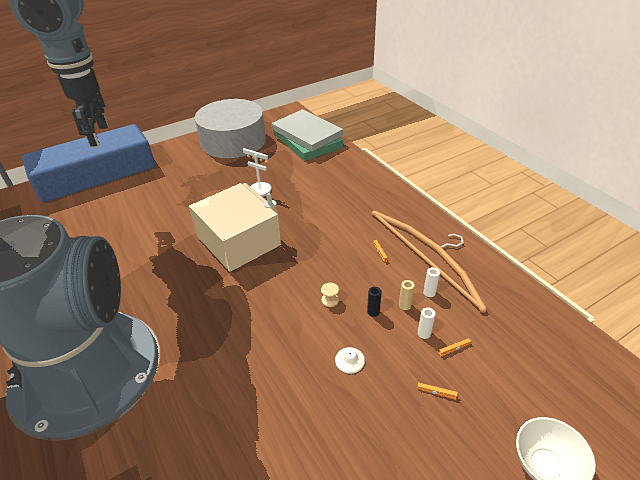

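View pics/top1.png

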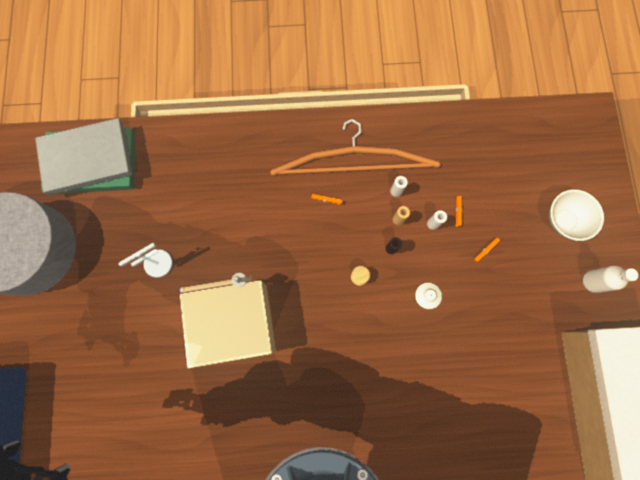

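View pics/v1.png

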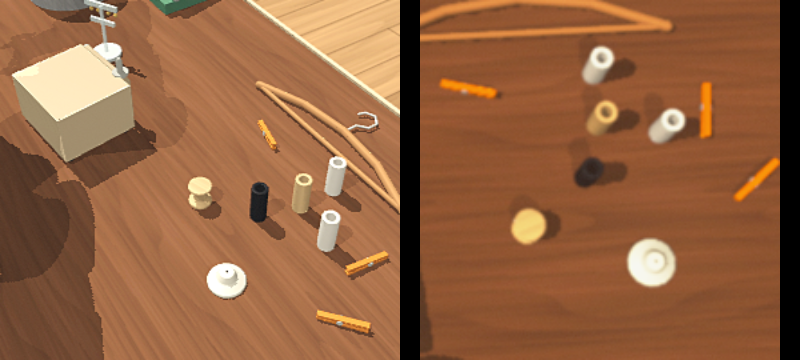

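Candidates for the sleeve (side / top pixel):
- Wood tube: (407,295) / (401,215). This is the one I choose.
- Black tube: (374,301) / (393,245). Left alone.
- White tube: (427,322) / (437,219). Left alone.
- White tube: (432,282) / (399,186). Left alone.
- Wooden reel: (330,295) / (360,275). Left alone.

The crop shows a light-wood open tube. The stub is at top pixel (239,280).

```bash
python3 - <<'E'
from h import *
from scipy.spatial.transform import Rotation as R
s=bot.sense(); r=R.from_quat(np.roll(s['tcp_rot'],-1)).as_matrix(); print(r.round(3)); print(s['tool_pos'],s['finger_gap'])
print({k:np.round(v,4) for k,v in bot.camera_params('wrist').items()})
# depth-based tops: wood tube & stub from each fixed cam
for n,boxes in {'top':[('tube',380,420,200,230),('stub',228,250,268,292)],'side':[('tube',395,418,275,312),('stub',255,285,185,215)]}.items():
    d=np.load(f'pics/{n}1.png.npy')
    for nm,a,b,c,e in boxes:
        P=np.array([unproj(n,u,v,d[v,u]) for v in range(c,e) for u in range(a,b) if d[v,u]>0])
        lo=0.05 if nm=='tube' else 0.115
        Q=P[P[:,2]>lo]; print(n,nm,len(Q),P[:,2].max().round(3),Q.min(0).round(4),Q.max(0).round(4),Q.mean(0).round(4))
E
```

```text
[[-0.906  0.424  0.   ]
 [ 0.424  0.906  0.   ]
 [-0.     0.    -1.   ]]
[0.21198462 0.45284121 0.24831299] 0.08519991067223256
{'vfov': np.float64(65.7065), 'cx': np.float64(324.4333), 'cy': np.float64(239.843), 'tool_from_camera': array([[-4.000e-04, -9.561e-01, -2.929e-01,  7.490e-02],
       [ 1.000e+00, -8.000e-04,  1.300e-03,  3.000e-04],
       [-1.400e-03, -2.929e-01,  9.561e-01, -1.257e-01],
       [ 0.000e+00,  0.000e+00,  0.000e+00,  1.000e+00]])}
top tube 123 0.074 [ 0.6289 -0.2313  0.0503] [ 0.6562 -0.2044  0.0737] [ 0.6422 -0.2173  0.0646]
top stub 37 0.142 [0.4985 0.1401 0.1152] [0.5095 0.1507 0.1424] [0.5035 0.1449 0.1344]
side tube 174 0.074 [ 0.6283 -0.2361  0.0504] [ 0.6554 -0.2089  0.0736] [ 0.6409 -0.2235  0.0636]Traceback (most recent call last):
  File "<stdin>", line 9, in <module>
  File "h.py", line 9, in unproj
    c=bot.camera_params(n); f=240/np.tan(np.radians(c['vfov'])/2); T=np.array(c['cam_to_world'])
ValueError: time passes only in moves, steps and waits
```

{"op": "apply_moves", "data": {"steps": [[21,-34,0,-0.02],[21,-34,0,-0.02],[21,-34,0,-0.02],[21,-34,0,-0.02],[21,-34,0,-0.02]], "hand": 55}}

```text
time_s: 1.4
tool_pos: [0.3175, 0.2815, 0.2484]
tcp_rot: [0.0, 0.266, 0.964, 0.0]
force: [0.7, 1.0, 0.0]
finger_gap: 0.0552
finger_force: 0.0
```

{"op": "apply_moves", "data": {"steps": [[21,-34,0,-0.02],[21,-34,0,-0.02],[21,-34,0,-0.02],[21,-34,0,-0.02],[21,-34,0,-0.02]]}}

```text
time_s: 1.9
tool_pos: [0.4226, 0.1112, 0.2485]
tcp_rot: [0.0, 0.314, 0.949, 0.0]
force: [1.2, 0.9, 0.2]
finger_gap: 0.0549
finger_force: 0.0
```

{"op": "apply_moves", "data": {"steps": [[21,-34,0,-0.02],[21,-34,0,-0.02],[21,-34,0,-0.02],[21,-34,0,-0.02],[21,-34,0,-0.02]]}}

```text
time_s: 2.4
tool_pos: [0.5276, -0.0588, 0.2483]
tcp_rot: [0.0, 0.361, 0.933, 0.0]
force: [1.3, 0.0, 0.6]
finger_gap: 0.055
finger_force: 0.0
```

{"op": "apply_moves", "data": {"steps": [[21,-34,-10,-0.02],[21,-34,-10,-0.02],[21,-34,-10,-0.02],[15,-20,-10,0],[0,0,0,0]]}}

```text
time_s: 2.9
tool_pos: [0.6054, -0.1816, 0.2058]
tcp_rot: [-0.001, 0.39, 0.921, -0.0]
force: [0.4, 0.4, -0.4]
finger_gap: 0.0549
finger_force: 0.0
```

```bash
cat >> h.py <<'E'
from scipy.spatial.transform import Rotation as R
def wpose():
    s=bot.sense(); T=np.eye(4); T[:3,:3]=R.from_quat(np.roll(s['tcp_rot'],-1)).as_matrix(); T[:3,3]=s['tool_pos']
    return T
def wcam(f):
    T=wpose(); p,d=bot.camera('wrist'); c=bot.camera_params('wrist'); cv2.imwrite('pics/'+f,p[:,:,::-1])
    F=240/np.tan(np.radians(c['vfov'])/2)
    v,u=np.mgrid[:480,:640]; x=u-c['cx'];y=v-c['cy']; r=np.hypot(x,y)+1e-9; t=np.tan(r/F)/r
    C=np.stack([x*t*d,y*t*d,d,np.ones_like(d)],-1)
    return p,d,C@(T@np.array(c['tool_from_camera'])).T[:,:3], C@np.array(c['tool_from_camera']).T[:,:3], T
E
python3 - <<'E'
from h import *
np.set_printoptions(precision=4,suppress=True)
p,d,W,Tl,T=wcam('w1.png'); np.savez('pics/w1.npz',p=p,d=d,W=W,Tl=Tl)
m=(d>0)&(np.hypot(W[...,0]-.641,W[...,1]+.221)<.03)&(W[...,2]>.066)&(W[...,2]<.08)
Q=W[m]; print(len(Q)); (a,r,_)=cv2.minAreaRect(Q[:,:2].astype(np.float32)*1000),0,0
print(a,Q[:,2].mean(),cv2.minEnclosingCircle(Q[:,:2].astype(np.float32)*1000))
for r in bot.pinpoint('sleeve','wrist')[:4]: print(r['p'],np.array(r['point']))
print(T)
E
```

```text
636
((643.1033935546875, -219.20404052734375), (26.380931854248047, 26.64621353149414), 1.398370385169983) 0.06935877004504215 ((643.1461181640625, -219.2470245361328), 14.167248725891113)
0.95 [ 0.7156 -0.2235 -0.0023]
0.93 [ 0.63   -0.3016  0.0036]
0.62 [ 0.6428 -0.2209  0.0006]
0.56 [ 0.5699 -0.1955 -0.0032]
[[-0.6966  0.7175 -0.0026  0.6054]
 [ 0.7175  0.6966  0.0004 -0.1816]
 [ 0.0021 -0.0015 -1.      0.2058]
 [ 0.      0.      0.      1.    ]]
```

View pics/w1.png

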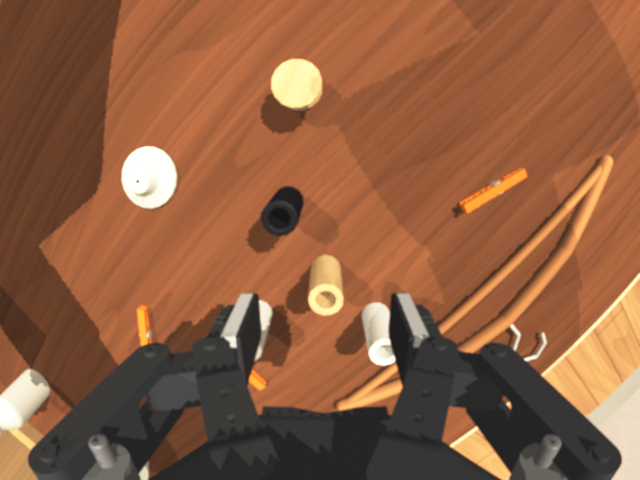

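The close view shows the wood tube at (325,290), open at the top. Black is at (283,212) and the whites are at (378,335) and (262,330). Measured centre is (0.643,-0.219), top 0.069–0.073.

{"op": "apply_moves", "data": {"steps": [[19,-19,0,0],[19,-19,0,0],[0,0,-30,0],[0,0,-30,0],[0,0,-30,0]]}}

```text
time_s: 3.5
tool_pos: [0.6431, -0.2164, 0.1182]
tcp_rot: [0.001, 0.388, 0.922, 0.0]
force: [0.1, 0.2, -0.4]
finger_gap: 0.0551
finger_force: 0.0
```

{"op": "apply_moves", "data": {"steps": [[0,0,-20,0],[0,0,-20,0],[0,0,-20,0],[0,0,-11,0],[0,0,0,0]]}}

```text
time_s: 4.0
tool_pos: [0.6422, -0.2163, 0.0465]
tcp_rot: [-0.001, 0.388, 0.922, -0.0]
force: [0.5, 0.1, 1.4]
finger_gap: 0.0552
finger_force: 0.0
```

{"op": "apply_moves", "data": {"steps": [[0,0,0,0],[0,0,0,0],[0,0,0,0],[0,0,0,0],[0,0,0,0]], "hand": 0}}

```text
time_s: 4.5
tool_pos: [0.6437, -0.2174, 0.0488]
tcp_rot: [0.001, 0.388, 0.921, 0.0]
force: [0.3, 1.3, 8.0]
finger_gap: 0.0266
finger_force: 58.9
```

{"op": "apply_moves", "data": {"steps": [[0,0,20,0],[0,0,45,0],[0,0,45,0],[0,0,45,0],[0,0,40,0]]}}

```text
time_s: 5.0
tool_pos: [0.6429, -0.2172, 0.2455]
tcp_rot: [0.001, 0.388, 0.921, 0.0]
force: [0.4, -0.2, 0.1]
finger_gap: 0.0265
finger_force: 59.0
```

{"op": "apply_moves", "data": {"steps": [[-10,32,0,0],[-10,32,0,0],[-10,32,0,0],[-10,32,0,0],[-10,32,0,0]]}}

```text
time_s: 5.5
tool_pos: [0.5925, -0.0561, 0.243]
tcp_rot: [0.0, 0.389, 0.921, 0.0]
force: [0.3, 0.2, -0.2]
finger_gap: 0.0267
finger_force: 59.0
```

{"op": "apply_moves", "data": {"steps": [[-10,32,0,0],[-10,32,0,0],[-10,32,0,0],[-10,32,0,0],[-10,30,0,0]]}}

```text
time_s: 6.0
tool_pos: [0.5425, 0.1021, 0.243]
tcp_rot: [0.0, 0.388, 0.921, 0.0]
force: [0.8, 0.0, -0.2]
finger_gap: 0.0263
finger_force: 59.0
```

```bash
python3 - <<'E'
from h import *
np.set_printoptions(precision=4,suppress=True)
p,d,W,Tl,T=wcam('w2.png'); np.savez('pics/w2.npz',p=p,d=d,W=W,Tl=Tl)
print(T)
m=(d>0)&(np.hypot(W[...,0]-.5035,W[...,1]-.145)<.02)&(W[...,2]>.12)&(W[...,2]<.16)
Q=W[m]; print(len(Q)); 
for a in np.arange(.12,.146,.004):
    q=Q[(Q[:,2]>=a)&(Q[:,2]<a+.004)]
    if len(q)>3: print(a.round(3),len(q),q.mean(0),q.min(0),q.max(0))
for r in bot.pinpoint('stub_seat','wrist')[:2]: print(r['p'],np.array(r['point']))
for r in bot.pinpoint('sleeve','wrist')[:4]: print('sl',r['p'],np.array(r['point']))
# tube top in hand, tool frame
m=(d>0)&(np.hypot(Tl[...,0],Tl[...,1])<.013)&(Tl[...,2]<-.015)&(Tl[...,2]>-.035)
q=Tl[m]; print(len(q))
if len(q)>5: print(q.min(0),q.max(0),cv2.minEnclosingCircle(q[:,:2].astype(np.float32)*1000))
E
```

```text
[[-0.6983  0.7158  0.001   0.5425]
 [ 0.7158  0.6983  0.0003  0.1021]
 [-0.0005  0.0009 -1.      0.243 ]
 [ 0.      0.      0.      1.    ]]
288
0.12 10 [0.5018 0.15   0.1226] [0.4999 0.1454 0.121 ] [0.5055 0.1519 0.1237]
0.132 19 [0.5044 0.1465 0.1346] [0.4999 0.14   0.1326] [0.5109 0.1516 0.1359]
0.136 129 [0.5056 0.1462 0.138 ] [0.5002 0.1406 0.136 ] [0.5113 0.1516 0.1399]
0.14 125 [0.5054 0.1463 0.1415] [0.5018 0.1426 0.14  ] [0.5096 0.15   0.1432]
0.81 [0.5073 0.1472 0.1118]
sl 0.95 [0.5415 0.0987 0.194 ]
sl 0.66 [ 0.5685 -0.193  -0.0017]
3178
[-0.0128 -0.0129 -0.023 ] [ 0.0128  0.0129 -0.015 ] ((-0.01965291053056717, 0.013451287522912025), 12.992897033691406)
```

View pics/w2.png

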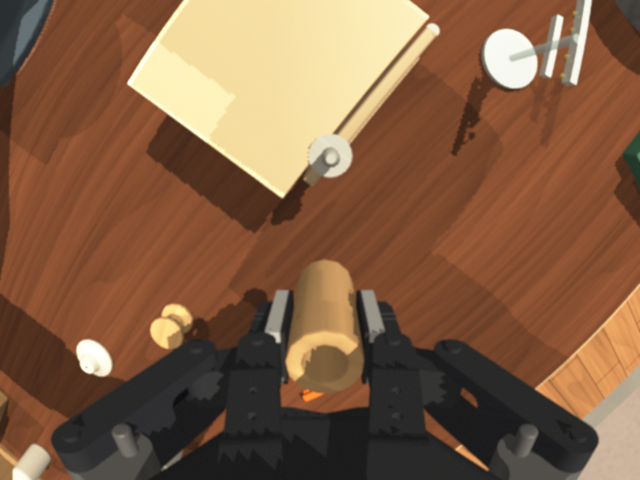

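The picture shows the tube upright in the pads (325,330) and the stub with its collar at (331,156), door shut. Next I fit the tube's axis in the tool frame.

```bash
python3 - <<'E'
from h import *
np.set_printoptions(precision=4,suppress=True)
z=np.load('pics/w2.npz'); d,W,Tl,p=z['d'],z['W'],z['Tl'],z['p'].astype(int)
wood=(p[...,0]-p[...,2]>25)&(d>0)
near=wood&(np.abs(Tl[...,0])<.022)&(np.abs(Tl[...,1])<.02)
h=np.histogram(Tl[near][:,2],bins=np.arange(-.03,.06,.005)); print(h[0])
q=Tl[near&(Tl[...,2]<-.018)]; print(len(q),q[:,2].mean(),q.min(0),q.max(0)); print(cv2.minEnclosingCircle((q[:,:2]*1000).astype(np.float32)))
# side wall by height: front extreme (x max) and y span
for a in np.arange(-.015,.05,.008):
    q=Tl[near&(Tl[...,2]>=a)&(Tl[...,2]<a+.008)]
    if len(q)<20: continue
    from scipy.optimize import least_squares
    f=least_squares(lambda c:np.hypot(q[:,0]-c[0],q[:,1]-c[1])-.014,[0,0],loss='soft_l1',f_scale=.001)
    print(a.round(3),len(q),f.x,q[:,1].min(),q[:,1].max())
E
```

```text
[  21 2518 1127  818  718  603  433  343  353  285  255  228  213  205
  178   93    0]
3237 -0.022016193212050846 [-0.0158 -0.017  -0.0584] [ 0.0128  0.0155 -0.018 ]
((0.5946455001831055, -0.49394941329956055), 19.233182907104492)
-0.015 1262 [-0.001   0.0006] -0.013036086541605128 0.013791212759796164
-0.007 986 [-0.0012  0.0004] -0.012982908504341568 0.013730950479375047
0.001 596 [-0.002   0.0004] -0.0197559440367033 0.01999074557195717
0.009 546 [-0.0021  0.0004] -0.01955442786887282 0.019903976270383823
0.017 418 [-0.0022  0.0004] -0.013239607393271046 0.014160769955276558
0.025 359 [-0.0022  0.0004] -0.01345760247615989 0.014319164879831994
0.033 327 [-0.0022  0.0004] -0.01355045361012276 0.014475288760289555
0.041 231 [-0.0023  0.0004] -0.013397366686239793 0.014378703939992965
```

{"op": "apply_moves", "data": {"steps": [[-13,15,0,0],[-13,15,0,0],[-13,15,0,0],[0,0,-15,0],[0,0,-15,0]]}}

```text
time_s: 6.65
tool_pos: [0.5045, 0.1455, 0.2127]
tcp_rot: [0.001, 0.388, 0.921, 0.0]
force: [0.5, 0.3, -0.4]
finger_gap: 0.0265
finger_force: 59.0
```

{"op": "apply_moves", "data": {"steps": [[0,0,-8,0],[0,0,-5,0],[0,0,0,0],[0,0,0,0],[0,0,0,0]]}}

```text
time_s: 7.15
tool_pos: [0.5043, 0.1458, 0.1999]
tcp_rot: [0.0, 0.389, 0.921, 0.0]
force: [-0.4, -0.1, -0.2]
finger_gap: 0.0262
finger_force: 59.0
```

```bash
python3 - <<'E'
from h import *
np.set_printoptions(precision=4,suppress=True)
p,d,W,Tl,T=wcam('w3.png'); np.savez('pics/w3.npz',p=p,d=d,W=W,Tl=Tl)
print(T[:3,3], (T@[-.0022,.0004,.0485,1])[:3], bot.sense()['force'])
q,d2=save('side','side3.png'); q2,_=save('top','top3.png')
a=cv2.resize(p[60:320,200:460,::-1],(400,400)); b=cv2.resize(q[140:240,220:320,::-1],(400,400))
cv2.imwrite('pics/v3.png',np.hstack([a,b]))
E
```

```text
[0.5043 0.1458 0.1999] [0.5062 0.1445 0.1514] [ 0.0054  0.1235 -0.7202]
```

View pics/v3.png

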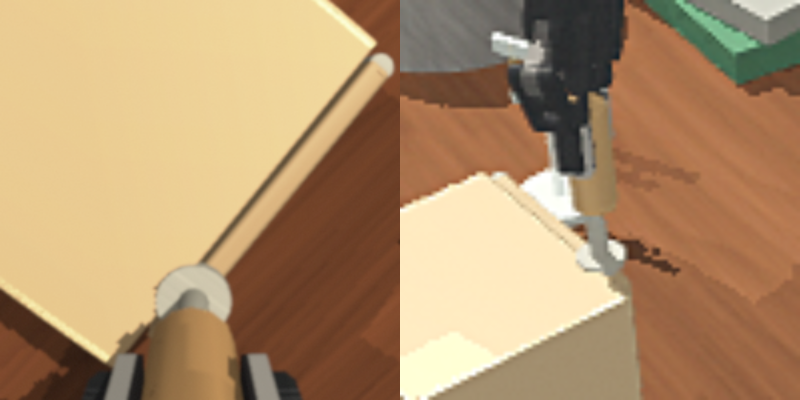

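The tube's end hangs just above the stub, and both views show the two axes in line. I shift 1–2 mm to the measured axis and lower.

{"op": "apply_moves", "data": {"steps": [[-0.5,1.5,0,0],[0,0,-5,0],[0,0,-5,0],[0,0,-4,0],[0,0,0,0]]}}

```text
time_s: 7.8
tool_pos: [0.5031, 0.1472, 0.1845]
tcp_rot: [-0.0, 0.388, 0.921, -0.0]
force: [-0.1, -0.4, -0.4]
finger_gap: 0.0264
finger_force: 59.0
```

{"op": "apply_moves", "data": {"steps": [[0,0,-4,0],[0,0,-4,0],[0,0,-4,0],[0,0,-4,0],[0,0,0,0]]}}

```text
time_s: 8.3
tool_pos: [0.5032, 0.1472, 0.1687]
tcp_rot: [-0.0, 0.388, 0.921, -0.0]
force: [1.1, 0.4, 0.4]
finger_gap: 0.0264
finger_force: 59.0
```

{"op": "apply_moves", "data": {"steps": [[0,0,-2,0],[0,0,-2,0],[0,0,-1,0],[0,0,0,0],[0,0,0,0]]}}

```text
time_s: 8.8
tool_pos: [0.5035, 0.1473, 0.1644]
tcp_rot: [0.0, 0.388, 0.921, 0.0]
force: [0.3, -0.1, 0.2]
finger_gap: 0.0264
finger_force: 59.0
```

{"op": "apply_moves", "data": {"steps": [[0,0,-1,0],[0,0,-1,0],[0,0,-1,0],[0,0,0,0],[0,0,0,0]]}}

```text
time_s: 9.3
tool_pos: [0.5034, 0.1473, 0.1613]
tcp_rot: [-0.0, 0.388, 0.921, -0.0]
force: [-0.3, -0.3, -0.6]
finger_gap: 0.0264
finger_force: 59.0
```

{"op": "apply_moves", "data": {"steps": [[0,0,-1,0],[0,0,-0.5,0],[0,0,0,0],[0,0,0,0],[0,0,0,0]]}}

```text
time_s: 9.8
tool_pos: [0.504, 0.1473, 0.1606]
tcp_rot: [0.001, 0.388, 0.921, 0.0]
force: [-0.7, -1.1, 10.6]
finger_gap: 0.0262
finger_force: 60.2
```

The tube is home: contact at TCP z 0.1607 implies the seat is at about 0.112. Now I measure the cabinet's yaw for the arc.

```bash
python3 - <<'E'
from h import *
np.set_printoptions(precision=4,suppress=True)
d=np.load('pics/top1.png.npy'); c=bot.camera_params('top'); f=240/np.tan(np.radians(c['vfov'])/2)
v,u=np.mgrid[:480,:640]; C=np.stack([(u-c['cx'])/f*d,(v-c['cy'])/f*d,d,np.ones_like(d)],-1)@np.array(c['cam_to_world']).T[:,:3]
def go(nm,W,d):
    m=(d>0)&(W[...,2]>.103)&(W[...,2]<.116)&(np.hypot(W[...,0]-.415,W[...,1]-.178)<.125)
    m=cv2.morphologyEx(m.astype(np.uint8),cv2.MORPH_OPEN,np.ones((9,9)))>0
    q=(W[m][:,:2]*1000).astype(np.float32); print(nm,len(q),cv2.minAreaRect(q),W[m][:,2].mean())
    # side edges: per-bin extremes along cabinet y -> fit line
    a=.1; 
    for it in range(3):
        e=np.array([np.cos(a),np.sin(a)]);n=np.array([-e[1],e[0]]); s=q@e; t=q@n
        L=[]
        for k in np.arange(s.min()+15,s.max()-15,5):
            tt=t[(s>=k)&(s<k+5)]
            if len(tt): L.append((k+2.5,np.percentile(tt,2),np.percentile(tt,98)))
        L=np.array(L); k1=np.polyfit(L[:,0],L[:,1],1)[0]; k2=np.polyfit(L[:,0],L[:,2],1)[0]
        F=[]
        for k in np.arange(t.min()+20,t.max()-20,5):
            ss=s[(t>=k)&(t<k+5)]
            if len(ss): F.append((k,np.percentile(ss,98),np.percentile(ss,2)))
        F=np.array(F); k3=-np.polyfit(F[:,0],F[:,1],1)[0]; k4=-np.polyfit(F[:,0],F[:,2],1)[0]
        print(a,k1,k2,k3,k4); a+=np.median([k1,k2,k3,k4])
go('top',C,d)
z=np.load('pics/w2.npz'); go('w2',z['W'],z['d'])
p,d,W,Tl,T=wcam('w4.png')
print(T[:3,3],(T@[-.0022,.0004,.0485,1])[:3])
for n in ('wrist','top','side'):
    if n!='wrist': bot.camera(n)
    for q in ('door_hinge','cabinet','stub_seat'):
        for r in bot.pinpoint(q,n)[:1]: print(n,q,r['p'],np.array(r['point']))
E
```

```text
top 6059 ((418.9896545410156, 177.10702514648438), (152.07711791992188, 170.67013549804688), 6.540103912353516) 0.10887791525602779
0.1 -0.008286426207242261 0.006948923439342085 0.016885413379526978 0.018110111487342873
0.11191716840943454 -0.024416007642043734 -0.0030035917638367745 0.004043630401753354 0.0013111745668450752
0.11107095981093869 -0.024793566484675282 -0.0018229533994298783 0.00478951411888218 0.0038301814618089194
w2 36753 ((429.80914306640625, 177.73512268066406), (172.61329650878906, 170.64108276367188), 6.557465553283691) 0.10996894671180533
0.1 0.07336622721769401 0.6615752432882264 0.012159332269638229 -0.8521690609795256
0.14276277974366613 0.035768624798121616 0.6228627104519194 -0.03604649648002212 -0.8886399082402991
0.14262384390271587 0.03591128918782961 0.6231594004644042 -0.03591255385222948 -0.8885185434991689
[0.504  0.1473 0.1606] [0.5059 0.146  0.1121]
wrist door_hinge 0.79 [0.4929 0.2629 0.1154]
wrist cabinet 0.75 [0.42   0.1773 0.0049]
wrist stub_seat 0.7 [ 0.4555 -0.2736 -0.0019]
top door_hinge 0.63 [ 0.7006 -0.0503 -0.0014]
top cabinet 0.65 [0.4179 0.1748 0.0019]
top stub_seat 0.56 [0.5062 0.1431 0.1108]
side door_hinge 0.66 [0.495  0.2643 0.1157]
side cabinet 0.76 [0.4167 0.178  0.0003]
side stub_seat 0.69 [0.5032 0.147  0.1118]
```

{"op": "apply_moves", "data": {"steps": [[0,0,0.5,0],[5.2,0.8,0,0],[5.2,0.8,0,0],[5.0,1.3,0,0],[5.0,1.3,0,0]]}}

```text
time_s: 10.9
tool_pos: [0.5246, 0.1517, 0.1606]
tcp_rot: [0.0, 0.388, 0.921, 0.0]
force: [-1.5, -0.5, 7.1]
finger_gap: 0.0268
finger_force: 60.0
```

{"op": "apply_moves", "data": {"steps": [[4.9,1.7,0,0],[5.0,1.7,0,0],[4.8,2.1,0,0],[4.8,2.2,0,0],[0,0,0,0]]}}

```text
time_s: 11.4
tool_pos: [0.5445, 0.1594, 0.1607]
tcp_rot: [0.001, 0.388, 0.921, 0.0]
force: [-0.6, -1.5, 8.9]
finger_gap: 0.0264
finger_force: 59.8
```

{"op": "apply_moves", "data": {"steps": [[4.6,2.5,0.4,0],[4.6,2.6,0,0],[4.3,2.9,0,0],[4.3,2.9,0,0],[4.1,3.3,0,0]]}}

```text
time_s: 11.9
tool_pos: [0.5658, 0.1737, 0.1608]
tcp_rot: [0.0, 0.388, 0.921, 0.0]
force: [-0.5, -2.4, 4.9]
finger_gap: 0.0263
finger_force: 59.6
```

{"op": "apply_moves", "data": {"steps": [[4.1,3.3,0,0],[3.8,3.6,0,0],[3.7,3.7,0,0],[3.4,3.9,0,0],[3.5,4.0,0,0]]}}

```text
time_s: 12.4
tool_pos: [0.5841, 0.1923, 0.1607]
tcp_rot: [-0.0, 0.388, 0.921, 0.0]
force: [-1.1, -2.1, 5.2]
finger_gap: 0.0269
finger_force: 59.7
```

{"op": "apply_moves", "data": {"steps": [[2.5,3.3,0,0],[2.5,3.4,0,0],[2.3,3.5,0,0],[0,0,0,0],[0,0,0,0]]}}

```text
time_s: 12.9
tool_pos: [0.5914, 0.2025, 0.1607]
tcp_rot: [0.0, 0.388, 0.922, 0.0]
force: [1.1, -1.5, 4.8]
finger_gap: 0.0264
finger_force: 59.4
```

```bash
python3 - <<'E'
from h import *
np.set_printoptions(precision=4,suppress=True)
p,d,W,Tl,T=wcam('w5.png'); s=bot.sense()
P=(T@[-.0022,.0004,.0485,1])[:3]; H=np.array([.4923,.2655]); v=P[:2]-H
print(T[:3,3],P,s['force'],s['finger_force'],'r',np.hypot(*v),'a',np.degrees(np.arctan2(v[0],-v[1])-.1142))
# door top edge direction from depth
m=(d>0)&(W[...,2]>.100)&(W[...,2]<.111)&(W[...,0]>.50)&(np.hypot(W[...,0]-H[0],W[...,1]-H[1])<.1)
q=W[m][:,:2].astype(np.float32); l=cv2.fitLine(q,cv2.DIST_HUBER,0,.001,.001).ravel(); l[:2]*=np.sign(l[0])
print(len(q),l,'door',np.degrees(np.arctan2(l[0],-l[1])-.1142))
q,_=save('side','side5.png')
cv2.imwrite('pics/v5.png',np.hstack([cv2.resize(p[:,:,::-1],(480,360)),cv2.resize(q[120:260,200:320,::-1],(309,360))]))
E
```

```text
[0.5914 0.2025 0.1607] [0.5932 0.2012 0.1122] [ 0.9057 -1.2124  4.7156] 59.345477521419525 r 0.11970450042984841 a 50.9472697583116
3774 [ 0.8322 -0.5545  0.537   0.2361] door 49.782196
```

View pics/v5.png

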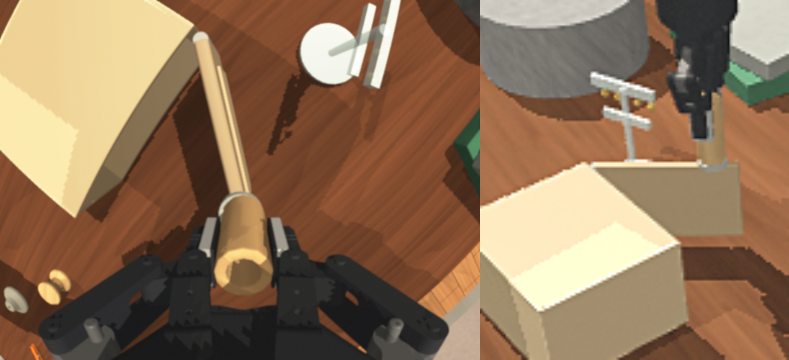

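The door stands open at about 49.8°, with the tube seated on the collar (240,200), gripped and pressing on it with about 5 N. The stand is untouched at (328,52). I'm handing the job in.

```bash
python3 -c "
from station import bot
print(bot.finish_job())"
```

```text
the job is handed in; nothing more can be done
None
```

The wooden tube is fully down on the stub (pushed on with the door shut), and the gripper is holding the door open by it at about 50°, measured at 49.8°; I touched nothing else on the ledge, and the job is handed in with no verdict returned.

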